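# Count three lead discs into the tray

## Task

Count three of the four plain lead discs into the rack's tray: press down on each with the fingertips and slide it out of its lane until it lies flat on the tray floor, wholly clear of the lane. The discs differ in thickness and the rack's floor is sprung: press lightly, so that it hardly sinks and never nears its stop, and do not lift the discs. Leave the fourth disc and the lead ring in their lanes and everything else where it stands.

Things in the scene. Friction and masses are not known exactly. Their poses are not given: they have to be found in the camera images.
- rack: Fixed wooden rack, 323 mm wide (y), 27 mm high; origin on the bench. x points away from the tray to the closed lane backs, z up. Five lanes along x, centred at y = -122, -61, 0, 61, 122 mm, 53 mm wide, from back wall (x 65 mm) to open mouth (x 5 mm). Lane floor z 14 mm; lane walls (8 mm thick) and back wall reach z 27 mm, no lower than any disc top; at most 9 mm is free behind a disc.
- tray (a point): Centre of the floor of the tray, part of the rack, that all five lanes open onto. Axes as the rack. The floor is level with the lane floors (rack z 14 mm, no step); it runs from the lane mouths (47 mm to +x of this point) to a rim 48 mm to -x (8 mm thick, 11 mm above the floor), and 153 mm to either side in y.
- bed (a joint): Sink of the rack's sprung floor, m: the white plate under all lanes and the tray gives way downwards as one. 0: up (start). A press of about 5 N (4 to 7) starts to move it, each further 3 N sinks it 1 mm, and it strikes its stop at 4 mm.
- disc_a: Plain solid lead disc, 50 mm across, 100 to 320 g. The four are hand cast, each 5 to 13 mm thick, which is which not known: feel for its top. Origin: centre of its underside, z up. Starts flat on the floor of one of the rack lanes. Smooth lead slides easily on the plastic lining (friction about 0.15), finger pads grip lead better.
- disc_b: Plain solid lead disc, 50 mm across, 100 to 320 g. The four are hand cast, each 5 to 13 mm thick, which is which not known: feel for its top. Origin: centre of its underside, z up. Starts flat on the floor of one of the rack lanes. Smooth lead slides easily on the plastic lining (friction about 0.15), finger pads grip lead better.
- disc_c: Plain solid lead disc, 50 mm across, 100 to 320 g. The four are hand cast, each 5 to 13 mm thick, which is which not known: feel for its top. Origin: centre of its underside, z up. Starts flat on the floor of one of the rack lanes. Smooth lead slides easily on the plastic lining (friction about 0.15), finger pads grip lead better.
- disc_d: Plain solid lead disc, 50 mm across, 100 to 320 g. The four are hand cast, each 5 to 13 mm thick, which is which not known: feel for its top. Origin: centre of its underside, z up. Starts flat on the floor of one of the rack lanes. Smooth lead slides easily on the plastic lining (friction about 0.15), finger pads grip lead better.
- ring: Lead ring, not one of the plain discs: 50 mm across with a 22 mm hole through it, 9 mm thick. Lies in one of the five lanes and stays there. Origin: centre of its underside, z up.
- socket: Steel socket standing on the bench beside the rack, 28 mm across, 36 mm high; bystander. Origin: centre of its underside.
- bolt: Lead side-post bolt standing on its 26 mm head beside the rack, 30 mm high; bystander. Origin: centre of its underside.
- clamp: Brass battery clamp terminal, about 86 mm long, 44 mm wide, 22 mm high; bystander. Origin: under the centre of its ring.
- protector: Green plastic post protector, a small cup 34 mm across, 30 mm high; bystander. Origin: centre of its underside.
- loose_brush: Hand brush lying beyond the rack, under 60 mm high; bystander. Origin: under its middle.
- jar: Grey jar with steel cap, 64 mm across, 70 mm high; bystander. Origin: centre of its underside.
There are look-alikes about, which are no part of the job. Leave any purple or turquoise look-alike of the disc_c alone. Leave any blue or yellow look-alike of the disc_d alone.

How it is judged:
At the end, for the whole second after the job is handed in: Exactly three plain discs lie flat and still on the tray floor, wholly out of the lanes (origin at rack x -75 to -18 mm, height 11 to 16.5 mm, tilt under 0.06 rad); the fourth plain disc and the ring are still in their lanes (origin at rack x 22 to 45 mm) ((((x of disc_a in the frame of rack between 0.022 and 0.045 m and z of disc_a in the frame of rack below 0.017 m) and (x of disc_b in the frame of rack between -0.075 and -0.018 m and z of disc_b in the frame of rack between 0.011 and 0.0165 m and angle between disc_b's own z axis and vertical below 0.06 rad and linear speed of disc_b below 0.02 m/s) and (x of disc_c in the frame of rack between -0.075 and -0.018 m and z of disc_c in the frame of rack between 0.011 and 0.0165 m and angle between disc_c's own z axis and vertical below 0.06 rad and linear speed of disc_c below 0.02 m/s) and (x of disc_d in the frame of rack between -0.075 and -0.018 m and z of disc_d in the frame of rack between 0.011 and 0.0165 m and angle between disc_d's own z axis and vertical below 0.06 rad and linear speed of disc_d below 0.02 m/s)) or ((x of disc_b in the frame of rack between 0.022 and 0.045 m and z of disc_b in the frame of rack below 0.017 m) and (x of disc_a in the frame of rack between -0.075 and -0.018 m and z of disc_a in the frame of rack between 0.011 and 0.0165 m and angle between disc_a's own z axis and vertical below 0.06 rad and linear speed of disc_a below 0.02 m/s) and (x of disc_c in the frame of rack between -0.075 and -0.018 m and z of disc_c in the frame of rack between 0.011 and 0.0165 m and angle between disc_c's own z axis and vertical below 0.06 rad and linear speed of disc_c below 0.02 m/s) and (x of disc_d in the frame of rack between -0.075 and -0.018 m and z of disc_d in the frame of rack between 0.011 and 0.0165 m and angle between disc_d's own z axis and vertical below 0.06 rad and linear speed of disc_d below 0.02 m/s)) or ((x of disc_c in the frame of rack between 0.022 and 0.045 m and z of disc_c in the frame of rack below 0.017 m) and (x of disc_a in the frame of rack between -0.075 and -0.018 m and z of disc_a in the frame of rack between 0.011 and 0.0165 m and angle between disc_a's own z axis and vertical below 0.06 rad and linear speed of disc_a below 0.02 m/s) and (x of disc_b in the frame of rack between -0.075 and -0.018 m and z of disc_b in the frame of rack between 0.011 and 0.0165 m and angle between disc_b's own z axis and vertical below 0.06 rad and linear speed of disc_b below 0.02 m/s) and (x of disc_d in the frame of rack between -0.075 and -0.018 m and z of disc_d in the frame of rack between 0.011 and 0.0165 m and angle between disc_d's own z axis and vertical below 0.06 rad and linear speed of disc_d below 0.02 m/s)) or ((x of disc_d in the frame of rack between 0.022 and 0.045 m and z of disc_d in the frame of rack below 0.017 m) and (x of disc_a in the frame of rack between -0.075 and -0.018 m and z of disc_a in the frame of rack between 0.011 and 0.0165 m and angle between disc_a's own z axis and vertical below 0.06 rad and linear speed of disc_a below 0.02 m/s) and (x of disc_b in the frame of rack between -0.075 and -0.018 m and z of disc_b in the frame of rack between 0.011 and 0.0165 m and angle between disc_b's own z axis and vertical below 0.06 rad and linear speed of disc_b below 0.02 m/s) and (x of disc_c in the frame of rack between -0.075 and -0.018 m and z of disc_c in the frame of rack between 0.011 and 0.0165 m and angle between disc_c's own z axis and vertical below 0.06 rad and linear speed of disc_c below 0.02 m/s))) and x of ring in the frame of rack between 0.022 and 0.045 m and z of ring in the frame of rack below 0.017 m); the robot touches nothing.
It fails at once if a disc or the ring is lifted (15 mm or more above its lane floor) (z of any of disc_a, disc_b, disc_c, disc_d, ring in the frame of rack above 0.029 m).
It fails at once if the sprung floor is pressed down by more than 3 mm (value of joint bed above 0.003 m).
It fails at once if one of the things standing about is shifted by more than 20 mm (distance of any of socket, bolt, clamp, protector, loose_brush, jar from where it was at the start of the episode above 0.02 m).
It also fails if it takes over 56 s, if anything falls off the work surface, if the arm or the gripper's body presses on something with over 40 N, if the wrist force passes 120 N, or if a joint passes its speed limit or range.

## Robot

A 6-joint arm with a two-finger parallel gripper is mounted at the origin on the work surface. World frame = base frame: x ahead of the robot, y to its left, z up, the work surface at z = 0. Lengths are in m, angles in rad, forces in N, time in s.
With the tool pointing down it reaches from about 0.35 to 0.775 m from the base axis. Payload 5.5 kg.
Tool frame: the origin (TCP) lies at the very end of the fingers, on their centre line; the grasp point (between the pads) lies 19 mm behind it; z points along the fingers, y is the direction in which the jaws open and shut (so a half turn about z gives the same grasp; the last joint's range is limited). The gripper opens to 85 mm and grips with 20 to 120 N. Pads are 22 mm wide; open, the fingers measure 114 mm over their backs; the gripper's body (76 mm by 85 mm) begins 54 mm behind the grasp point. The pads swing forward as they close: fully open they stand 13 mm farther back than shut.
Start: joints at [1.024, 0.313, 0.046, 1.304, 0, 1.431], TCP at [0.228, 0.528, 0.231] pointing down, gripper open.
Joint ranges: [-2.76, 2.76], [-0.86, 1.69], [-1.03, 1.26], [-2.2, 2.34], [-1.47, 1.5], [-3.14, 3.14]. Speed limits (rad/s): [2.57, 2.57, 3.14, 3.14, 3.14, 3.14].

## Interface

Orientations are given as a unit quaternion [w, x, y, z].
In Python, from workcell import get_state, imaging, env, spotter gives the robot as it stands.
- The arm moves only by the tool play_rows, never from a script. Its argument "moves" is a list of rows, each an object with "claw": the finger opening in cm, from 0 to 8.54; "delta_pos": the shift along the tool's x, y, z in cm, a list of three; "twist": the turn about the tool's z in degrees. A call has 1 to 12 rows; each row is the pose to reach, as a shift and turn from the pose commanded when the call began, along the tool's axes at that moment; what a row does not reach only later rows make up. A row lasts 1/8 s, in which the tool goes at most 62.5 mm and 10.7 degrees, less where a joint would pass 70% of its speed; a pose out of reach is approached as far as the arm can. A call with a gripper value outside its range is refused whole. The fingers move at their own pace and stop on an object; "force" is the grip in N (left out, the last holds). Time passes only in rows, so rows that repeat a pose let the fingers close. It gives the time, the measured TCP pose, the force and the opening at its end, in the units of the state.
- get_state(): the state, without advancing time (a new reading comes with each control period).
- imaging.read_camera(name): name is "scene" or "top" or "wrist"; returns the picture (384x512x3 uint8, red, green, blue); there is no depth.
- imaging.camera_info(name): a dict with "fx", "fy", "cx", "cy" (pixels), "k1" (the pictures are not rectified: a ray, as slopes to the right and down, at radius r is drawn at 1 + k1 r^2 times it, then the intrinsics apply), "world_to_cam" (4x4, takes a point from world to camera coordinates). Camera axes: x right, y down, z forward; pixel columns grow to the right and rows downward; lengths in m; the calibration is good to about 2 mm. A picture is of the moment at which its call begins: read the wrist's pose just before it. camera_info takes no time and is no camera call; for the wrist camera it gives the pose at the moment of the call.
- env.hand_in(): hands the job in, once; it reports no verdict.
Trained networks look in the newest picture that a camera, given by its name, has taken for a name from the list of things; names that differ only in an ending like _2 or _b are one class to them, and where a whole thing is asked for, a point or a joint stands for the part that bears it (a point fixed in the world has none). Each returns a list of dicts, best first, with "conf" (0 to 1); they miss things now and then, are a little off and sometimes report something else, mostly with a low value. They report only what shows in the picture. A call takes as long as a camera call. They do not tell look-alikes from the thing itself.
- spotter.spot_in(camera, query): "extent" ([left, top, right, bottom] in pixels, round what is visible of it).
The state is a dict: "clock": time; "joint_pos": joint angles; "qvel": joint speeds; "tau": joint torques, N m; "tcp_pos": TCP position; "orientation": TCP orientation; "wrist_force": force on the tool from outside, world axes, zero at the start; "ft_torque": the same for the moment, N m; "finger_gap": finger opening in m.
Only numpy, scipy, OpenCV 4.12 (cv2) and the standard library are available. Lean on these libraries where they do the work, as an engineer would, in place of code of your own. Each camera call takes 0.05 s, during which the arm holds its last target. There are 200 camera calls.

## Working session

There is one attempt and no reset: what is moved stays moved. The work goes in short steps, Python scripts to look and compute and a tool call to move; the robot and the scene stay as the last step left them, time stands still between calls to the robot, and variables do not carry over. Pictures are saved under pics/ and viewed, about 8 in all and at most 12, crops included, and the job is handed in when it is done.

Besides the shell and the picture viewer there is one more tool, called as name([rows], argument=value, ...), one row to a line, values as JSON. play_rows: Moves the arm, as the interface text tells. Its arguments: {"type":"object","properties":{"moves":{"type":"array"},"force":{"type":"number"}},"required":["moves"]}

```bash
mkdir -p pics; cat > h.py <<'E'
import numpy as np, cv2
from workcell import get_state, imaging, env, spotter
def px2w(cam,u,v,z,info=None):
    i=info or imaging.camera_info(cam)
    xd,yd=(u-i['cx'])/i['fx'],(v-i['cy'])/i['fy']
    x,y=xd,yd
    for _ in range(20):
        s=1+i['k1']*(x*x+y*y); x,y=xd/s,yd/s
    M=np.linalg.inv(np.array(i['world_to_cam'])); o=M[:3,3]; d=M[:3,:3]@[x,y,1]
    return (o+d*(z-o[2])/d[2])
def w2px(cam,p,info=None):
    i=info or imaging.camera_info(cam)
    c=np.array(i['world_to_cam'])@np.r_[p,1]; x,y=c[0]/c[2],c[1]/c[2]; s=1+i['k1']*(x*x+y*y)
    return np.array([i['fx']*x*s+i['cx'],i['fy']*y*s+i['cy']])
def save(a,n): cv2.imwrite('pics/'+n,cv2.cvtColor(a,cv2.COLOR_RGB2BGR))
E
python3 - <<'E'
from h import *
a=imaging.read_camera('top'); save(a,'top0.png')
for q in ['rack','disc_a','ring','tray']:
    for r in spotter.spot_in('top',q): 
        l,t,R,b=r['extent']; print(q,round(r['conf'],2),np.round(r['extent']),px2w('top',(l+R)/2,(t+b)/2,.02).round(3))
s=get_state();print(s['clock'],s['tcp_pos'],s['orientation'],s['wrist_force'])
E
```

```text
rack 0.7 [ 85. 149. 108. 175.] [0.684 0.459 0.02 ]
rack 0.58 [194. 177. 306. 253.] [ 0.536 -0.013  0.02 ]
disc_a 0.75 [254. 151. 270. 168.] [ 0.707 -0.046  0.02 ]
disc_a 0.71 [251. 193. 263. 207.] [ 0.582 -0.035  0.02 ]
disc_a 0.71 [220. 274. 236. 287.] [0.34  0.046 0.02 ]
disc_a 0.57 [318. 181. 336. 197.] [ 0.622 -0.248  0.02 ]
disc_a 0.56 [207. 192. 221. 202.] [0.587 0.098 0.02 ]
disc_a 0.51 [288. 199. 307. 217.] [ 0.562 -0.158  0.02 ]
disc_a 0.5 [222. 189. 242. 208.] [0.583 0.041 0.02 ]
ring 0.69 [266. 198. 282. 213.] [ 0.567 -0.085  0.02 ]
ring 0.43 [178. 183. 187. 191.] [0.615 0.192 0.02 ]
tray 0.64 [197. 178. 309. 253.] [ 0.535 -0.023  0.02 ]
0.25 [0.22742703 0.52786658 0.23086433] [-1.30701840e-04  2.02006303e-01  9.79384130e-01 -4.02167084e-04] [ 0.5738055  -0.12165547 -0.11601119]
```

View pics/top0.png

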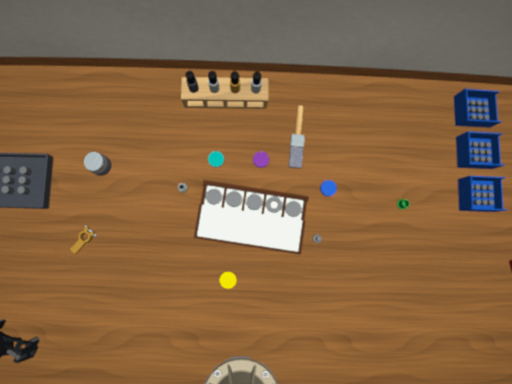

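The top view shows the rack at about pixels (195–307, 183–252). Its back-row lanes from left to right hold disc, disc, disc, ring (274,204), disc. The coloured look-alikes sit outside it at (216,158), (261,159), (328,187) and (228,280). Next I'll fit the rack pose.

```bash
python3 - <<'E'
from h import *
from scipy.optimize import least_squares
a=cv2.imread('pics/top0.png')
# white floor blob: rect fit
m=(a.min(2)>190).astype(np.uint8); n,l,s,c=cv2.connectedComponentsWithStats(m)
k=1+np.argmax(s[1:,4]); print(s[k])
print(cv2.boxPoints(cv2.minAreaRect(cv2.findContours((l==k).astype(np.uint8),0,1)[0][0])))
# discs: hough on gray blobs in upscaled crop
i=imaging.camera_info('top')
rack=np.array([px2w('top',u,v,.027)[:2] for u,v in [(205,183),(307,198),(301,252),(195,237)]])
print(rack.round(3))
mod=np.array([[73,161.5],[73,-161.5],[-98,-161.5],[-98,161.5]])/1e3
f=lambda p:(np.c_[np.cos(p[2])*mod[:,0]-np.sin(p[2])*mod[:,1]+p[0],np.sin(p[2])*mod[:,0]+np.cos(p[2])*mod[:,1]+p[1]]-rack).ravel()
r=least_squares(f,[.55,0,0]); print(r.x,np.degrees(r.x[2]),r.fun.round(4))
crop=cv2.resize(a[170:265,180:320],None,fx=5.5,fy=5.5,interpolation=cv2.INTER_CUBIC); cv2.imwrite('pics/c1.png',crop)
print(i['world_to_cam'])
w=imaging.camera_info('wrist'); s=get_state()
M=np.linalg.inv(np.array(w['world_to_cam'])); print('wristcam',M.round(3),s['tcp_pos'],w['fx'])
from scipy.spatial.transform import Rotation as R
q=s['orientation']; print(R.from_quat([q[1],q[2],q[3],q[0]]).as_matrix().round(3))
E
```

```text
[ 198  200  104   51 3524]
[[197.15604 235.48553]
 [202.91327 198.06357]
 [303.15604 213.48553]
 [297.3988  250.9075 ]]
[[ 0.628  0.125]
 [ 0.591 -0.185]
 [ 0.429 -0.168]
 [ 0.465  0.148]]
[ 0.54064491 -0.02158928 -0.11670377] -6.686633308162155 [ 0.0042  0.0055  0.003  -0.0057 -0.0043 -0.0021 -0.0029  0.0023]
[[ 0.02582816 -0.9991553   0.03196224 -0.03451911]
 [-0.99295203 -0.02934105 -0.11482752  0.5849484 ]
 [ 0.11566833 -0.02877119 -0.99287112  1.07307107]
 [ 0.          0.          0.          1.        ]]
wristcam [[ 0.397  0.876  0.274  0.158]
 [ 0.918 -0.378 -0.12   0.558]
 [-0.001  0.299 -0.954  0.374]
 [ 0.     0.     0.     1.   ]] [0.22742703 0.52786658 0.23086433] 269.3970367777064
[[-0.918  0.396 -0.   ]
 [ 0.396  0.918 -0.001]
 [ 0.    -0.001 -1.   ]]
```

View pics/c1.png

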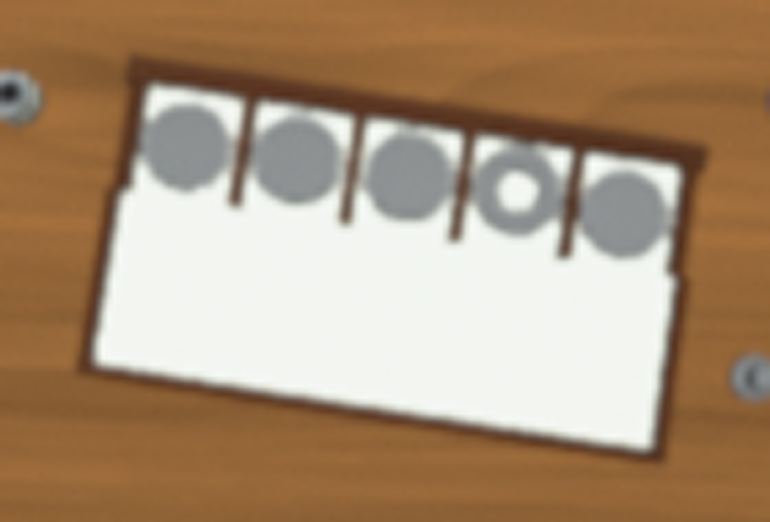

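The ring is in lane y = −61 (crop 517,193), and the plain discs are in lanes +122, +61, 0 and −122. I'll slide out the three at +122, +61 and 0, starting by going above lane +122 with the fingers closed.

play_rows([
  {"claw":0,"delta_pos":[-50.2,-25.4,13],"twist":-16.6},
  {"claw":0,"delta_pos":[-50.2,-25.4,13],"twist":-16.6},
  {"claw":0,"delta_pos":[-50.2,-25.4,13],"twist":-16.6},
  {"claw":0,"delta_pos":[-50.2,-25.4,13],"twist":-16.6},
  {"claw":0,"delta_pos":[-50.2,-25.4,13],"twist":-16.6},
  {"claw":0,"delta_pos":[-50.2,-25.4,13],"twist":-16.6},
  {"claw":0,"delta_pos":[-50.2,-25.4,13],"twist":-16.6},
  {"claw":0,"delta_pos":[-50.2,-25.4,13],"twist":-16.6},
  {"claw":0,"delta_pos":[-50.2,-25.4,13],"twist":-16.6},
  {"claw":0,"delta_pos":[-50.2,-25.4,13],"twist":-16.6},
  {"claw":0,"delta_pos":[-50.2,-25.4,13],"twist":-16.6},
  {"claw":0,"delta_pos":[-50.2,-25.4,13],"twist":-16.6},
])

```text
clock: 1.75
tcp_pos: [0.587, 0.0975, 0.1016]
orientation: [-0.0, 0.058, 0.998, 0.0]
wrist_force: [0.3, 0.3, 0.3]
finger_gap: -0.0
```

```bash
python3 - <<'E'
from h import *
s=get_state();i=imaging.camera_info('wrist');a=imaging.read_camera('wrist')
print(s['clock'],s['tcp_pos'],s['orientation'],s['wrist_force'],s['joint_pos'],s['finger_gap'])
b=a.copy()
th=-.1167;c,n=np.cos(th),np.sin(th)
W=lambda x,y,z:np.array([.5406+c*x-n*y,-.0216+n*x+c*y,z])
for y in (.122,.061,0,-.061,-.122):
  for yy in (y-.0265,y+.0265):
    p=[tuple(w2px('wrist',W(x,yy,.027),i).round().astype(int).tolist()) for x in (.065,.005)]; cv2.line(b,p[0],p[1],(255,0,0),1)
p=[tuple(w2px('wrist',W(x,yy,.025),i).round().astype(int).tolist()) for x,yy in ((-.09,.1535),(-.09,-.1535))]; cv2.line(b,p[0],p[1],(255,0,0),1)
print(w2px('wrist',s['tcp_pos'],i))
save(b,'w1.png')
E
```

```text
1.75 [0.58704013 0.09748664 0.1015683 ] [-3.69980750e-04  5.78043415e-02  9.98327831e-01  2.50228071e-04] [0.27960219 0.25714144 0.29675476] [ 2.94322125e-02  4.18891384e-01 -1.25727215e-01  1.02687125e+00
  5.63045243e-04  1.45105190e-01] -4.155994851847968e-05
[255.51340706 241.76638968]
```

View pics/w1.png

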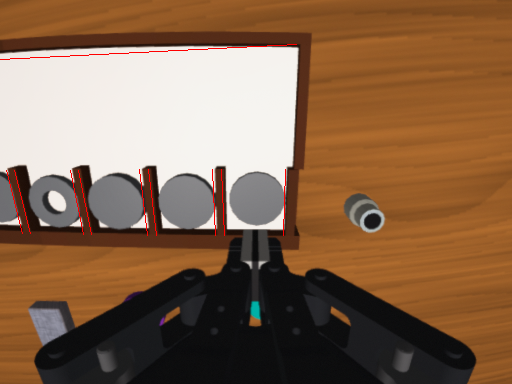

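Image up is the tray side. The disc tops are at about (257,198), (187,201) and (118,201), the ring is at (54,201), and the model overlay fits to a couple of millimetres. I'll take the disc centres and check the yaw.

```bash
python3 - <<'E'
from h import *
a=imaging.read_camera('wrist'); i=imaging.camera_info('wrist')
g=cv2.cvtColor(a,cv2.COLOR_RGB2HSV)
m=((g[...,1]<60)&(g[...,2]>70)&(g[...,2]<170)).astype(np.uint8); m[235:]=0
n,l,s,c=cv2.connectedComponentsWithStats(m)
P=[]
for k in range(1,n):
    if s[k,4]>1000:
        p=px2w('wrist',*c[k],.022,i); P.append(p); print(s[k],c[k].round(),p.round(4))
P=np.array(P)
w=(a.min(2)>170); 
# tray front inner edge pixels
pts=[]
for u in range(5,290,15):
    v=np.argmax(w[:,u]); pts.append(px2w('wrist',u,v,.014,i)[:2])
pts=np.array(pts); f=np.polyfit(pts[:,1],pts[:,0],1); print('front edge slope deg',np.degrees(np.arctan(f[0])),pts[[0,-1]].round(4))
bw=[]
h=cv2.cvtColor(a,cv2.COLOR_RGB2GRAY)
E
```

```text
[ 229  171   57   54 2342] [257. 198.] [0.5869 0.0989 0.022 ]
[  88  173   59   56 2338] [115. 202.] [ 0.5762 -0.0269  0.022 ]
[ 158  173   58   56 2449] [186. 201.] [0.5831 0.037  0.022 ]
[  29  175   53   52 1610] [ 54. 201.] [ 0.5693 -0.0851  0.022 ]
front edge slope deg 7.322974853558728 [[ 0.4394 -0.0949]
 [ 0.4679  0.1271]]
```

Disc 1's centre is within 1.5 mm of the TCP. I'll descend to just above the lane walls.

play_rows([
  {"claw":0,"delta_pos":[0,0,4],"twist":0},
  {"claw":0,"delta_pos":[0,0,6.5],"twist":0},
  {"claw":0,"delta_pos":[0,0,7.1],"twist":0},
  {"claw":0,"delta_pos":[0,0,7.1],"twist":0},
  {"claw":0,"delta_pos":[0,0,7.1],"twist":0},
])

```text
clock: 2.48
tcp_pos: [0.5891, 0.0966, 0.0318]
orientation: [0.001, 0.058, 0.998, 0.0]
wrist_force: [0.3, -1.2, -0.0]
finger_gap: -0.0004
```

play_rows([
  {"claw":0,"delta_pos":[0,0,0.1],"twist":0},
  {"claw":0,"delta_pos":[0,0,0.2],"twist":0},
  {"claw":0,"delta_pos":[0,0,0.2],"twist":0},
])

```text
clock: 2.85
tcp_pos: [0.5881, 0.0962, 0.0284]
orientation: [0.0, 0.059, 0.998, 0.0]
wrist_force: [0.1, 1.0, 0.5]
finger_gap: -0.0
```

play_rows([
  {"claw":0,"delta_pos":[0,0,0.07],"twist":0},
  {"claw":0,"delta_pos":[0,0,0.15],"twist":0},
  {"claw":0,"delta_pos":[0,0,0.15],"twist":0},
])

```text
clock: 3.22
tcp_pos: [0.588, 0.0962, 0.0267]
orientation: [-0.0, 0.059, 0.998, 0.0]
wrist_force: [-0.2, 0.6, 0.3]
finger_gap: 0.0002
```

play_rows([
  {"claw":0,"delta_pos":[0,0,0.07],"twist":0},
  {"claw":0,"delta_pos":[0,0,0.15],"twist":0},
  {"claw":0,"delta_pos":[0,0,0.15],"twist":0},
])

```text
clock: 3.6
tcp_pos: [0.588, 0.0962, 0.0252]
orientation: [-0.0, 0.058, 0.998, 0.0]
wrist_force: [0.1, 0.1, 0.9]
finger_gap: -0.0001
```

play_rows([
  {"claw":0,"delta_pos":[0,0,0.07],"twist":0},
  {"claw":0,"delta_pos":[0,0,0.15],"twist":0},
  {"claw":0,"delta_pos":[0,0,0.15],"twist":0},
])

```text
clock: 3.98
tcp_pos: [0.588, 0.0962, 0.0237]
orientation: [-0.0, 0.058, 0.998, 0.0]
wrist_force: [-1.0, -0.0, 0.5]
finger_gap: 0.0001
```

play_rows([
  {"claw":0,"delta_pos":[0,0,0.07],"twist":0},
  {"claw":0,"delta_pos":[0,0,0.15],"twist":0},
  {"claw":0,"delta_pos":[0,0,0.15],"twist":0},
])

```text
clock: 4.35
tcp_pos: [0.588, 0.0962, 0.0222]
orientation: [-0.0, 0.058, 0.998, 0.0]
wrist_force: [0.3, -0.7, -0.2]
finger_gap: 0.0001
```

play_rows([
  {"claw":0,"delta_pos":[0,0,0.07],"twist":0},
  {"claw":0,"delta_pos":[0,0,0.15],"twist":0},
  {"claw":0,"delta_pos":[0,0,0.15],"twist":0},
])

```text
clock: 4.72
tcp_pos: [0.588, 0.0962, 0.0207]
orientation: [-0.0, 0.058, 0.998, 0.0]
wrist_force: [-0.1, 0.5, 0.1]
finger_gap: -0.0002
```

play_rows([
  {"claw":0,"delta_pos":[0,0,0.06],"twist":0},
  {"claw":0,"delta_pos":[0,0,0.12],"twist":0},
  {"claw":0,"delta_pos":[0,0,0.12],"twist":0},
])

```text
clock: 5.1
tcp_pos: [0.5881, 0.0962, 0.0196]
orientation: [0.0, 0.058, 0.998, 0.0]
wrist_force: [0.5, 0.0, 0.2]
finger_gap: -0.0001
```

play_rows([
  {"claw":0,"delta_pos":[0,0,0.05],"twist":0},
  {"claw":0,"delta_pos":[0,0,0.1],"twist":0},
  {"claw":0,"delta_pos":[0,0,0.1],"twist":0},
])

```text
clock: 5.48
tcp_pos: [0.5885, 0.0962, 0.0194]
orientation: [0.001, 0.058, 0.998, 0.0]
wrist_force: [-1.8, 0.3, 5.9]
finger_gap: 0.0
```

Contact: disc 1's top is at about 19.4 mm and the press is 5.9 N. Now I'll slide it.

play_rows([
  {"claw":0,"delta_pos":[0.2,0,0],"twist":0},
  {"claw":0,"delta_pos":[0.5,0,0],"twist":0},
  {"claw":0,"delta_pos":[0.9,0,0],"twist":0},
  {"claw":0,"delta_pos":[1.3,0,0],"twist":0},
  {"claw":0,"delta_pos":[1.7,0,0],"twist":0},
  {"claw":0,"delta_pos":[2.0,0,0],"twist":0},
  {"claw":0,"delta_pos":[2.0,0,0],"twist":0},
])

```text
clock: 6.35
tcp_pos: [0.5687, 0.0987, 0.0194]
orientation: [0.001, 0.058, 0.998, 0.0]
wrist_force: [-0.2, 0.6, 4.6]
finger_gap: 0.0003
```

```bash
python3 - <<'E'
from h import *
s=get_state();a=imaging.read_camera('wrist');save(a,'w2.png');print(s['tcp_pos'],s['wrist_force'])
E
```

```text
[0.5687451  0.09865586 0.01938664] [-0.17653683  0.61728159  4.62923821]
```

View pics/w2.png

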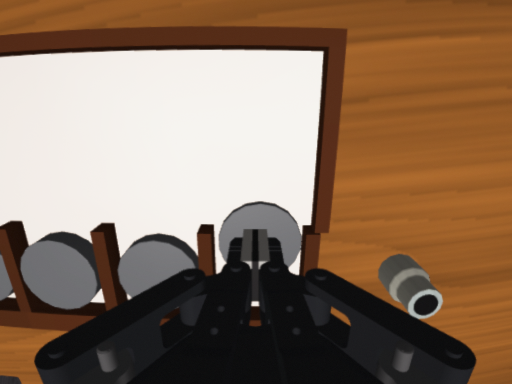

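The disc (centre about 260,238) is moving out of its lane with the fingertips. I'll continue, then lift.

play_rows([
  {"claw":0,"delta_pos":[0.3,0,0],"twist":0},
  {"claw":0,"delta_pos":[0.8,0,0],"twist":0},
  {"claw":0,"delta_pos":[1.4,0,0],"twist":0},
  {"claw":0,"delta_pos":[2.0,0,0],"twist":0},
  {"claw":0,"delta_pos":[2.6,0,0],"twist":0},
  {"claw":0,"delta_pos":[3.2,0,0],"twist":0},
  {"claw":0,"delta_pos":[3.8,0,0],"twist":0},
  {"claw":0,"delta_pos":[4.4,0,0],"twist":0},
  {"claw":0,"delta_pos":[4.9,0,0],"twist":0},
  {"claw":0,"delta_pos":[5.3,0,0],"twist":0},
  {"claw":0,"delta_pos":[5.5,0,0],"twist":0},
  {"claw":0,"delta_pos":[5.5,0,0],"twist":0},
])

```text
clock: 7.9
tcp_pos: [0.5143, 0.1051, 0.0194]
orientation: [0.001, 0.058, 0.998, 0.0]
wrist_force: [0.3, 0.1, 6.6]
finger_gap: -0.0001
```

play_rows([
  {"claw":0,"delta_pos":[0,0,-0.2],"twist":0},
  {"claw":0,"delta_pos":[0,0,-1.5],"twist":0},
  {"claw":0,"delta_pos":[0,0,-4],"twist":0},
  {"claw":0,"delta_pos":[0,0,-6],"twist":0},
  {"claw":0,"delta_pos":[0,0,-6],"twist":0},
  {"claw":0,"delta_pos":[0,0,-6],"twist":0},
])

```text
clock: 8.65
tcp_pos: [0.5131, 0.105, 0.0781]
orientation: [-0.0, 0.059, 0.998, 0.0]
wrist_force: [0.1, -0.3, -1.3]
finger_gap: 0.0001
```

```bash
cat > look.py <<'E'
from h import *
import sys
s=get_state();i=imaging.camera_info('wrist');a=imaging.read_camera('wrist');save(a,sys.argv[1]);print(s['clock'],s['tcp_pos'],s['wrist_force'])
g=cv2.cvtColor(a,cv2.COLOR_RGB2HSV)
m=((g[...,1]<60)&(g[...,2]>70)&(g[...,2]<170)).astype(np.uint8)
n,l,st,c=cv2.connectedComponentsWithStats(m)
th=-.1185;co,sn=np.cos(th),np.sin(th)
for k in range(1,n):
    if st[k,4]>800:
        p=px2w('wrist',*c[k],.022,i); d=p[:2]-[.5406,-.0216]
        print(st[k],c[k].round(),p.round(4),'rack mm',(1e3*np.array([co*d[0]+sn*d[1],-sn*d[0]+co*d[1]])).round(1))
E
python3 look.py w3.png
```

```text
8.65 [0.51307557 0.10497631 0.07814129] [ 0.06954478 -0.25165199 -1.25091898]
[ 229  178   60   67 2708] [258. 206.] [0.5119 0.1076 0.022 ] rack mm [-43.8 124.9]
[  32  262   52   48 1384] [ 56. 287.] [ 0.5689 -0.0854  0.022 ] rack mm [ 35.6 -60. ]
[  91  264   54   46 1572] [114. 287.] [ 0.5733 -0.0295  0.022 ] rack mm [33.4 -3.9]
```

View pics/w3.png

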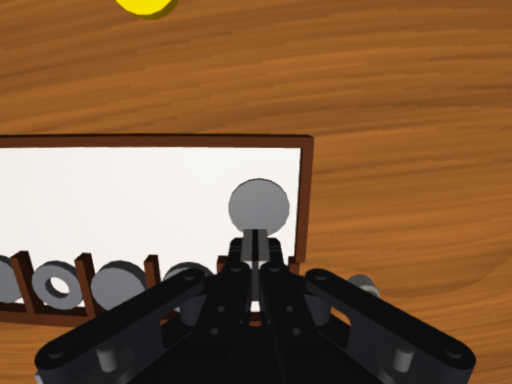

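Disc 1 lies in the tray at rack x about −44 (pixel 258,206), and the others are still in their lanes. On to disc 2 (lane +61).

play_rows([
  {"claw":0,"delta_pos":[-4,-3,0],"twist":0},
  {"claw":0,"delta_pos":[-7.7,-6.0,0],"twist":0},
  {"claw":0,"delta_pos":[-7.7,-6.0,2.5],"twist":0},
  {"claw":0,"delta_pos":[-7.7,-6.0,4.5],"twist":0},
  {"claw":0,"delta_pos":[-7.7,-6.0,5.0],"twist":0},
  {"claw":0,"delta_pos":[-7.7,-6.0,5.0],"twist":0},
  {"claw":0,"delta_pos":[-7.7,-6.0,5.0],"twist":0},
])

```text
clock: 9.57
tcp_pos: [0.5836, 0.0365, 0.0293]
orientation: [0.001, 0.058, 0.998, 0.0]
wrist_force: [0.8, -0.0, 0.1]
finger_gap: 0.0
```

play_rows([
  {"claw":0,"delta_pos":[0,0,0.07],"twist":0},
  {"claw":0,"delta_pos":[0,0,0.15],"twist":0},
  {"claw":0,"delta_pos":[0,0,0.15],"twist":0},
])

```text
clock: 9.95
tcp_pos: [0.5832, 0.0364, 0.0273]
orientation: [0.0, 0.058, 0.998, 0.0]
wrist_force: [-0.8, -0.6, 0.4]
finger_gap: -0.0001
```

play_rows([
  {"claw":0,"delta_pos":[0,0,0.06],"twist":0},
  {"claw":0,"delta_pos":[0,0,0.12],"twist":0},
  {"claw":0,"delta_pos":[0,0,0.12],"twist":0},
])

```text
clock: 10.32
tcp_pos: [0.583, 0.0364, 0.0258]
orientation: [-0.0, 0.059, 0.998, 0.0]
wrist_force: [-0.3, 0.0, -0.2]
finger_gap: 0.0002
```

play_rows([
  {"claw":0,"delta_pos":[0,0,0.06],"twist":0},
  {"claw":0,"delta_pos":[0,0,0.12],"twist":0},
  {"claw":0,"delta_pos":[0,0,0.12],"twist":0},
])

```text
clock: 10.7
tcp_pos: [0.5831, 0.0364, 0.0247]
orientation: [0.0, 0.059, 0.998, 0.0]
wrist_force: [0.3, -0.4, 0.2]
finger_gap: -0.0003
```

play_rows([
  {"claw":0,"delta_pos":[0,0,0.06],"twist":0},
  {"claw":0,"delta_pos":[0,0,0.12],"twist":0},
  {"claw":0,"delta_pos":[0,0,0.12],"twist":0},
])

```text
clock: 11.08
tcp_pos: [0.5834, 0.0364, 0.0243]
orientation: [0.001, 0.058, 0.998, 0.0]
wrist_force: [-1.4, 0.2, 6.7]
finger_gap: 0.0001
```

Contact at 24.3 mm, 6.7 N. Slide, easing off by 0.1 mm.

play_rows([
  {"claw":0,"delta_pos":[0.2,0,-0.01],"twist":0},
  {"claw":0,"delta_pos":[0.5,0,-0.01],"twist":0},
  {"claw":0,"delta_pos":[0.9,0,-0.01],"twist":0},
  {"claw":0,"delta_pos":[1.4,0,-0.01],"twist":0},
  {"claw":0,"delta_pos":[2.0,0,-0.01],"twist":0},
  {"claw":0,"delta_pos":[2.6,0,-0.01],"twist":0},
  {"claw":0,"delta_pos":[3.2,0,-0.01],"twist":0},
  {"claw":0,"delta_pos":[3.7,0,-0.01],"twist":0},
  {"claw":0,"delta_pos":[4.0,0,-0.01],"twist":0},
  {"claw":0,"delta_pos":[4.0,0,-0.01],"twist":0},
])

```text
clock: 12.32
tcp_pos: [0.5438, 0.0411, 0.0244]
orientation: [0.001, 0.058, 0.998, 0.0]
wrist_force: [0.0, -0.6, 5.4]
finger_gap: 0.0002
```

play_rows([
  {"claw":0,"delta_pos":[0.2,0,0],"twist":0},
  {"claw":0,"delta_pos":[0.6,0,0],"twist":0},
  {"claw":0,"delta_pos":[1.1,0,0],"twist":0},
  {"claw":0,"delta_pos":[1.7,0,0],"twist":0},
  {"claw":0,"delta_pos":[2.3,0,0],"twist":0},
  {"claw":0,"delta_pos":[2.9,0,0],"twist":0},
  {"claw":0,"delta_pos":[3.3,0,0],"twist":0},
  {"claw":0,"delta_pos":[3.5,0,0],"twist":0},
  {"claw":0,"delta_pos":[3.5,0,0],"twist":0},
])

```text
clock: 13.45
tcp_pos: [0.5093, 0.0451, 0.0243]
orientation: [0.001, 0.058, 0.998, 0.0]
wrist_force: [-0.0, 0.2, 6.4]
finger_gap: 0.0003
```

play_rows([
  {"claw":0,"delta_pos":[0,0,-0.2],"twist":0},
  {"claw":0,"delta_pos":[0,0,-1.5],"twist":0},
  {"claw":0,"delta_pos":[0,0,-4],"twist":0},
  {"claw":0,"delta_pos":[0,0,-6],"twist":0},
  {"claw":0,"delta_pos":[0,0,-6],"twist":0},
  {"claw":0,"delta_pos":[0,0,-6],"twist":0},
])

```text
clock: 14.2
tcp_pos: [0.508, 0.0452, 0.0831]
orientation: [-0.0, 0.058, 0.998, 0.0]
wrist_force: [0.4, 0.4, -0.1]
finger_gap: -0.0004
```

```bash
python3 look.py w4.png
```

```text
14.2 [0.50803504 0.04521529 0.08311542] [ 0.42555972  0.40063431 -0.11364359]
[ 301  174   60   58 2675] [331. 203.] [0.5126 0.106  0.022 ] rack mm [-42.9 123.4]
[ 227  176   60   69 2722] [256. 206.] [0.5081 0.046  0.022 ] rack mm [-40.3  63.3]
[  34  253   52   49 1718] [ 59. 278.] [ 0.5578 -0.144   0.022 ] rack mm [  31.5 -119.5]
[  96  257   52   48 1310] [119. 280.] [ 0.5655 -0.0863  0.022 ] rack mm [ 32.4 -61.3]
```

View pics/w4.png

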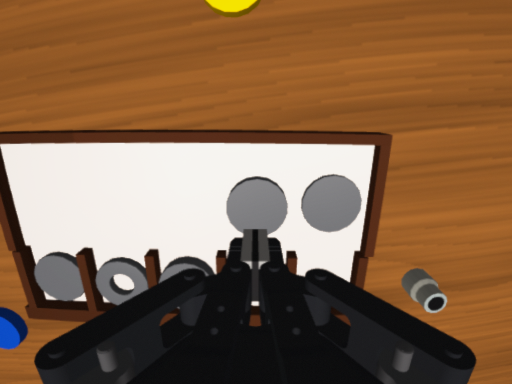

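Discs 1 and 2 lie in the tray at (331,203) and (256,206), and the ring and the far disc are in their lanes. Now disc 3 (lane 0).

play_rows([
  {"claw":0,"delta_pos":[-4,-3,0],"twist":0},
  {"claw":0,"delta_pos":[-7.5,-6.2,0],"twist":0},
  {"claw":0,"delta_pos":[-7.5,-6.2,2.5],"twist":0},
  {"claw":0,"delta_pos":[-7.5,-6.2,4.8],"twist":0},
  {"claw":0,"delta_pos":[-7.5,-6.2,5.4],"twist":0},
  {"claw":0,"delta_pos":[-7.5,-6.2,5.4],"twist":0},
  {"claw":0,"delta_pos":[-7.5,-6.2,5.4],"twist":0},
])

```text
clock: 15.12
tcp_pos: [0.5764, -0.0251, 0.0304]
orientation: [0.001, 0.058, 0.998, -0.0]
wrist_force: [-1.1, -0.5, 0.4]
finger_gap: -0.0001
```

play_rows([
  {"claw":0,"delta_pos":[0,0,0.06],"twist":0},
  {"claw":0,"delta_pos":[0,0,0.12],"twist":0},
  {"claw":0,"delta_pos":[0,0,0.12],"twist":0},
])

```text
clock: 15.5
tcp_pos: [0.5759, -0.0251, 0.0286]
orientation: [0.0, 0.058, 0.998, 0.0]
wrist_force: [-0.6, -0.3, -0.4]
finger_gap: -0.0002
```

play_rows([
  {"claw":0,"delta_pos":[0,0,0.06],"twist":0},
  {"claw":0,"delta_pos":[0,0,0.12],"twist":0},
  {"claw":0,"delta_pos":[0,0,0.12],"twist":0},
])

```text
clock: 15.88
tcp_pos: [0.5758, -0.0252, 0.0271]
orientation: [-0.0, 0.059, 0.998, 0.0]
wrist_force: [-0.2, -0.9, 1.3]
finger_gap: -0.0002
```

play_rows([
  {"claw":0,"delta_pos":[0,0,0.04],"twist":0},
  {"claw":0,"delta_pos":[0,0,0.08],"twist":0},
  {"claw":0,"delta_pos":[0,0,0.08],"twist":0},
])

```text
clock: 16.25
tcp_pos: [0.5761, -0.0252, 0.027]
orientation: [0.0, 0.058, 0.998, -0.0]
wrist_force: [-1.4, -0.4, 5.4]
finger_gap: 0.0001
```

Contact at 27.0 mm, 5.4 N, so this is a thick disc. I'll slide a little and check that it follows.

play_rows([
  {"claw":0,"delta_pos":[0.2,0,0],"twist":0},
  {"claw":0,"delta_pos":[0.5,0,0],"twist":0},
  {"claw":0,"delta_pos":[0.9,0,0],"twist":0},
  {"claw":0,"delta_pos":[1.4,0,0],"twist":0},
  {"claw":0,"delta_pos":[1.8,0,0],"twist":0},
  {"claw":0,"delta_pos":[2.0,0,0],"twist":0},
  {"claw":0,"delta_pos":[2.0,0,0],"twist":0},
])

```text
clock: 17.12
tcp_pos: [0.5562, -0.0229, 0.0269]
orientation: [0.001, 0.059, 0.998, -0.0]
wrist_force: [1.0, -0.4, 5.6]
finger_gap: -0.0002
```

```bash
python3 look.py w5.png
```

```text
17.125 [ 0.55615225 -0.02289718  0.02692775] [ 0.96144157 -0.42601332  5.57675105]
[ 322  103   93   90 6224] [370. 148.] [0.5088 0.0464 0.022 ] rack mm [-39.6  63.7]
[ 427  103   82   85 5151] [468. 145.] [0.5136 0.1042 0.022 ] rack mm [-41.7 121.7]
[ 216  196   85   77 2837] [259. 227.] [ 0.5494 -0.0201  0.022 ] rack mm [8.6 2.5]
[  36  222   72   70 3637] [ 71. 258.] [ 0.5575 -0.1436  0.022 ] rack mm [  31.2 -119.1]
[ 124  228   76   66 2238] [156. 256.] [ 0.5619 -0.087   0.022 ] rack mm [ 28.9 -62.4]
```

View pics/w5.png

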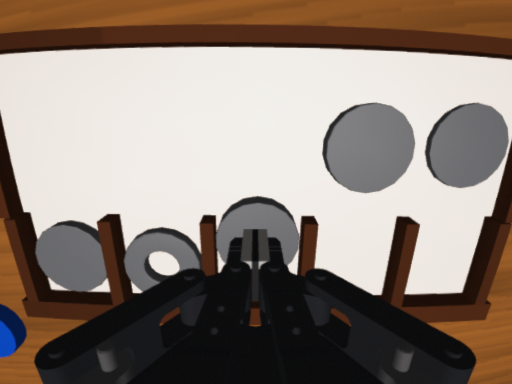

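Disc 3 (about 258,235) is following, with its front edge past the mouth. I'll finish the slide.

play_rows([
  {"claw":0,"delta_pos":[0.3,0,0],"twist":0},
  {"claw":0,"delta_pos":[0.8,0,0],"twist":0},
  {"claw":0,"delta_pos":[1.4,0,0],"twist":0},
  {"claw":0,"delta_pos":[2.0,0,0],"twist":0},
  {"claw":0,"delta_pos":[2.6,0,0],"twist":0},
  {"claw":0,"delta_pos":[3.2,0,0],"twist":0},
  {"claw":0,"delta_pos":[3.8,0,0],"twist":0},
  {"claw":0,"delta_pos":[4.4,0,0],"twist":0},
  {"claw":0,"delta_pos":[4.9,0,0],"twist":0},
  {"claw":0,"delta_pos":[5.3,0,0],"twist":0},
  {"claw":0,"delta_pos":[5.5,0,0],"twist":0},
  {"claw":0,"delta_pos":[5.5,0,0],"twist":0},
])

```text
clock: 18.68
tcp_pos: [0.5015, -0.0164, 0.0269]
orientation: [0.001, 0.058, 0.998, -0.0]
wrist_force: [0.8, -0.8, 5.8]
finger_gap: 0.0001
```

play_rows([
  {"claw":0,"delta_pos":[0,0,-0.2],"twist":0},
  {"claw":0,"delta_pos":[0,0,-1.5],"twist":0},
  {"claw":0,"delta_pos":[0,0,-5],"twist":0},
  {"claw":0,"delta_pos":[0,0,-10],"twist":0},
  {"claw":0,"delta_pos":[-3,0,-15],"twist":0},
  {"claw":0,"delta_pos":[-3,0,-15],"twist":0},
  {"claw":0,"delta_pos":[-3,0,-15],"twist":0},
  {"claw":0,"delta_pos":[-3,0,-15],"twist":0},
])

```text
clock: 19.68
tcp_pos: [0.5293, -0.0196, 0.1748]
orientation: [-0.002, 0.058, 0.998, 0.0]
wrist_force: [-0.0, -0.5, -0.3]
finger_gap: -0.0001
```

```bash
python3 look.py w6.png
```

```text
19.675 [ 0.5293144  -0.01955997  0.1748379 ] [-0.01904476 -0.47779334 -0.31377594]
[ 234  131   45   45 1592] [256. 153.] [ 0.5014 -0.0156  0.022 ] rack mm [-39.7   1.4]
[ 344  130   44   44 1485] [365. 152.] [0.5137 0.1052 0.022 ] rack mm [-41.7 122.7]
[ 289  132   46   44 1571] [311. 154.] [0.5089 0.0455 0.022 ] rack mm [-39.5  62.9]
[ 133  193   43   40 1264] [154. 213.] [ 0.5571 -0.1436  0.022 ] rack mm [  30.8 -119.2]
[ 183  196   44   40 1065] [205. 216.] [ 0.5682 -0.0845  0.022 ] rack mm [ 34.8 -59.2]
```

View pics/w6.png

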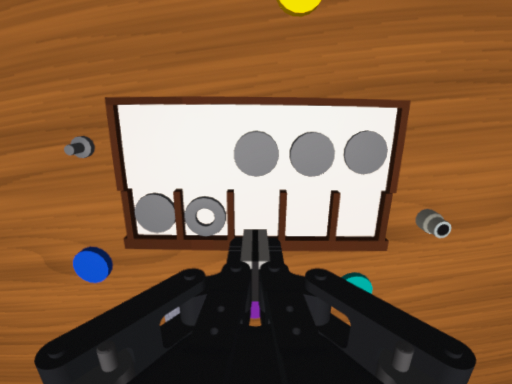

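The three discs lie in the tray at (256,153), (311,154) and (365,152). The ring (205,216) and the fourth disc (154,213) are in their lanes, and the gripper is clear.

```bash
python3 -c "
from workcell import env
print(env.hand_in())"
```

```text
the job is handed in; nothing more can be done
None
```

I slid the three plain discs from lanes y = +122, +61 and 0 into the tray, pressing with closed fingertips at 4.6 to 6.7 N in the readings, and handed the job in at about 20 s. Their tops felt at 19.4, 24.3 and 27.0 mm.

- **Discs in the tray:** the last wrist picture puts their centres at about rack x -42, -40 and -40 mm, within the -75 to -18 mm range.
- **Left in their lanes:** the fourth disc is at about x 31 mm and the ring at about x 35 mm.
- **Surroundings:** the last wrist picture shows the socket and bolt standing beside the rack. I planned the moves to stay clear of the other bystanders, but did not check them afterwards with the top camera.
- **Gripper:** it was about 150 mm above the discs with nothing touching it.

I could not read the bed sink directly. The press stayed near its 4 to 7 N starting load and the fingertip height held within 0.1 mm while sliding, so I judge it sank well under 1 mm. I did not measure disc tilt; they look flat in the picture. No check failed. Position readings differed by 2 to 3 mm between pictures, and by up to 6 mm for the ring, which I put down to calibration, the assumed height and the fingers hiding part of the view.

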